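# Close and pin the sample chest

## Robot

A 6-joint arm with a two-finger parallel gripper is mounted at the origin on the work surface. World frame = base frame: x ahead of the robot, y to its left, z up, the work surface at z = 0. Lengths are in m, angles in rad, forces in N, time in s.
With the tool pointing down it reaches from about 0.375 to 0.975 m from the base axis. Payload 3.8 kg.
Tool frame: the origin (TCP) lies midway between the tips of the shut fingers; the grasp point (between the pads) lies 19 mm behind it; z points along the fingers, y is the line along which they close (so a half turn about z gives the same grasp; the last joint's range is limited). The gripper opens to 85 mm and grips with 20 to 120 N. Pads are 22 mm wide; open, the fingers measure 114 mm over their backs; the gripper's body (76 mm by 85 mm) begins 54 mm behind the grasp point. The pads swing forward as they close: fully open they stand 13 mm farther back than shut.
Start: joints at [1.235, 0.264, 1.604, -0, 1.274, -0.037], TCP at [0.199, 0.645, 0.195] pointing down, gripper open.
Joint ranges: [-2.63, 2.63], [-0.94, 2.18], [0.31, 2.57], [-1.31, 4.45], [0, 2.66], [-2.55, 2.55]. Speed limits (rad/s): [2.57, 2.57, 3.14, 3.14, 3.14, 3.14].

## Interface

Orientations are given as a rotation vector (axis times angle).
In Python, from workcell import bot gives the robot as it stands.
- The arm moves only by the tool servo_tool, never from a script. Its argument "series" is a list of rows, each a list of 7 numbers: the shift along the world's x, y, z in units of 0.15 m (1.0 is 0.15 m), then the turn, a rotation vector about the world's x, y, z in units of 180 degrees (1.0 is 180 degrees), then the closure, from 0 (fully open) to 1 (shut). A call has 1 to 20 rows; each row is the pose to reach, as a shift and turn from the pose commanded when the call began, turning the shorter way round; what a row does not reach only later rows make up. A row lasts 1/10 s, in which the tool goes at most 50 mm and 8.59 degrees, less where a joint would pass 70% of its speed; a pose out of reach is approached as far as the arm can. A call with a number of a shift or a turn outside -1 to 1 is refused whole. A call with a gripper value outside its range is refused whole. The fingers move at their own pace and stop on an object; "newtons" is the grip in N (left out, the last holds). Time passes only in rows, so rows that repeat a pose let the fingers close. It gives the time, the measured TCP pose, the force, the opening and the grip force at its end, in the units of the state.
- bot.read_state(): the state, without advancing time (a new reading comes with each control period).
- bot.read_camera(name): name is "side" or "top"; returns the picture (400x640x3 uint8, red, green, blue); there is no depth.
- bot.camera_info(name): a dict with "vertical_fov" (degrees; the focal length in pixels is half the picture's height over the tangent of half this angle, whatever the lens; pixels are square), "cx", "cy" (the principal point, pixels), "R" (3x3) and "t" (3): a world point X has camera coordinates R X + t. Camera axes: x right, y down, z forward; pixel columns grow to the right and rows downward; lengths in m; the calibration is good to about 2 mm. A picture is of the moment at which its call begins. camera_info takes no time and is no camera call.
- bot.finish_job(): hands the job in; it is judged then, once.
Trained networks look in the newest picture that a camera, given by its name, has taken for a name from the list of things; names that differ only in an ending like _2 or _b are one class to them, and where a whole thing is asked for, a point or a joint stands for the part that bears it (a point fixed in the world has none). Each returns a list of dicts, best first, with "score" (0 to 1); they miss things now and then, are a little off and sometimes report something else, mostly with a low value. They report only what shows in the picture. A call takes as long as a camera call.
- bot.recognise(target, camera): "box" ([left, top, right, bottom] as shares, 0 to 1, of the picture: columns of its width, rows of its height, round what is visible of it).
- bot.trace(target, camera): "mask" (400x640 bool, what is visible of it) and "box" ([left, top, right, bottom] as shares, 0 to 1, of the picture: columns of its width, rows of its height, round what is visible of it).
- bot.mark_of(target, camera): "at" ([row, column] as shares, 0 to 1, of the picture: columns of its width, rows of its height: a listed point, or the origin of a listed thing).
The state is a dict: "time": time; "q": joint angles; "joint_vel": joint speeds; "joint_torque": joint torques, N m; "tool_pos": TCP position; "tcp_rot": TCP orientation; "wrist_force": force on the tool from outside, world axes, zero at the start; "torque": the same for the moment, N m; "width": opening from 0.0 (shut) to 1.0 (fully open); "grip_force": force on a finger pad.
Only numpy, scipy, OpenCV 4.12 (cv2) and the standard library are available. Lean on these libraries where they do the work, as an engineer would, in place of code of your own. Each camera call takes 0.05 s, during which the arm holds its last target. There are 200 camera calls.

## Task

Secure the sample chest: first close its lid, then swing the hasp over until it lies flat with the staple standing through it. Then draw the locking pin out of its pocket by the shaft, lay it down and let go, take it again by the handle and push it through the staple, from either side, until the handle is up against the hasp. Leave everything else on the bench where it is.

Things in the scene. Friction and masses are not known exactly. Their poses are not given: they have to be found in the camera images.
- lid (a joint): Angle of the chest's lid: 0 = closed (flush with the deck), grows as it opens upward, up to 1.5 rad. It has a stiff hinge: it stays at any angle, and about 1 to 4 N down on its free edge closes it. The chest is a fixed grey steel box, 240 mm deep (x) x 200 mm wide (y) x 80 mm high, open inside to the vials; the front 70 mm of its top (towards the robot) is a fixed deck, the other 170 mm is the lid, 6 mm thick, hinged along the far edge.
- lid_hinge (a point): Middle of the lid's hinge line along the far top edge of the chest; it turns with the lid. Closed, its height (80 mm) is that of the lid's upper face and its axes are the chest's: x away from the robot, y to the left, z up. The lid reaches 169 mm along its own -x from here and 100 mm to each side; its own z is the normal of its upper face.
- lid_edge (a point): Middle of the lid's free edge, on its upper face: 169 mm along the lid's own -x from lid_hinge.
- staple_eye (a point): Centre of the opening of the staple, a square steel loop standing on the lid's upper face, 120 mm from the lid's hinge line and half-way across the lid. The opening is 16 mm wide (lid's x), from the lid's upper face to 22 mm above it; this point is 13 mm above the lid. The loop is 6 mm thick along the lid's y, 26 mm wide (x) and 27 mm high outside; one looks through it along y. Axes: the lid's. With the hasp shut, the strap (4.5 mm high) fills the foot of the opening.
- hasp (a joint): Angle of the hasp: 0 = lying flat on the closed lid with the staple standing up through its slot; grows as it is folded back towards the robot; 1.57 = upright, 2.3 = stop. Stiff hinge: it stays where it is left, so it must be pushed all the way; 1 to 4 N do it.
- hasp_hinge (a point): Middle of the hasp's hinge line, which lies along the chest's y on the deck, 55 mm towards the robot from the closed staple, 2.5 mm above the deck. The hasp is a steel strap, 28 mm wide (y), 4 mm thick, reaching 88 mm along its own x from here; a slot for the staple from 39 to 71 mm; a tab turned up 8 mm at the very end. Its own z points away from the lid when it is shut. Solid strap to press on: from 5 to 38 mm from the hinge.
- hasp_end (a point): Middle of the hasp's free end, 86 mm from hasp_hinge along the strap.
- pocket: Pin pocket: a fixed aluminium sleeve on the bench, 52 mm long (x), 38 mm wide, 34 mm high, with walls and roof 4 mm thick, closed at the back, open in front. Origin on the bench, 24 mm behind its mouth; the mouth looks along its own -x. Inside it is 30 mm wide and 30 mm high, and the pin in it lies on the bench.
- pin_handle (a point): Centre of the handle of the locking pin. The handle is a ribbed grey plastic block, 40 mm long (pin's x), 22 x 22 mm across; a round steel shaft, 8 mm thick and 55 mm long with a tapered tip, comes out of its end along the pin's own -x, on its middle line. Pin's mass about 70 g; lying on its handle, the shaft is level, 11 mm above the support. At the start the handle is inside the pocket and only the shaft sticks out of the mouth, so that the handle cannot be reached.
- pin_shaft (a point): Point on the shaft's middle line, 48 mm from the handle's centre: the middle of the shaft.
- pin_tip (a point): End of the pin's shaft, 75 mm from the handle's centre.
- vial_rack: White vial rack, a block 100 x 130 x 30 mm with short blue-capped vials standing in it (45 mm high in all). Bystander, not part of the job; origin at the middle of its underside.
- solvent_bottle: Amber solvent bottle, 70 mm across, 130 mm high. Bystander, not part of the job; origin at the middle of its underside.
- beaker: Glass beaker, 72 mm across, 85 mm high. Bystander, not part of the job; origin at the middle of its underside.
- tip_box: Pipette-tip box with a clear top, 85 x 85 x 66 mm. Bystander, not part of the job; origin at the middle of its underside.
- crimp_key: Flat steel wrench, about 160 mm long, lying down. Bystander, not part of the job.
- marker: Marker, 130 mm long (along its own y), 10 mm thick, lying down. Bystander, not part of the job; origin at the middle of its underside.
- standards_jar: Small closed glass jar, 52 mm across, 60 mm high. Bystander, not part of the job; origin at the middle of its underside.

How it is judged:
By the outcome, as a careful person would: the job done as asked, in the order asked, and still so for the second after the job is handed in, with the robot touching nothing.
It also fails if it takes over 72 s, if anything falls off the work surface, if the arm or the gripper's body presses on something with over 40 N, if the wrist force passes 120 N, or if a joint passes its speed limit or range.

## Working session

There is one attempt and no reset: what is moved stays moved. The work goes in short steps, Python scripts to look and compute and a tool call to move; the robot and the scene stay as the last step left them, time stands still between calls to the robot, and variables do not carry over. Pictures are saved under pics/ and viewed, at most 10 in all, crops included, and the job is handed in when it is done.

Besides the shell and the picture viewer there is one more tool, called after ">>>" by a JSON object that holds its "op" and its "data", one argument or row to a line. servo_tool: Moves the arm, as the interface text tells. Shifts and turns lie within -1 to 1; 1 stands for 0.15 m of shift or 180 degrees of turn. Its arguments: {"type":"object","properties":{"series":{"type":"array","items":{"type":"array","items":{"type":"number"}}},"newtons":{"type":"number"}},"required":["series"]}

```bash
mkdir -p pics
cat > h.py <<'E'
import numpy as np, cv2
from workcell import bot
def cam(n):
    c=bot.camera_info(n); f=200/np.tan(np.radians(c["vertical_fov"])/2)
    return f,c["cx"],c["cy"],np.array(c["R"]),np.array(c["t"])
def ray(n,px):  # px=(col,row)
    f,cx,cy,R,t=cam(n); d=R.T@np.array([(px[0]-cx)/f,(px[1]-cy)/f,1]); return -R.T@t,d/np.linalg.norm(d)
def onz(n,px,z):
    o,d=ray(n,px); return o+d*(z-o[2])/d[2]
def tri(a,b):
    (o1,d1),(o2,d2)=ray("side",a),ray("top",b)
    s=np.linalg.lstsq(np.c_[d1,-d2],o2-o1,rcond=None)[0]
    p,q=o1+s[0]*d1,o2+s[1]*d2; return (p+q)/2,np.linalg.norm(p-q)
def proj(n,X):
    f,cx,cy,R,t=cam(n); c=R@np.array(X)+t; return np.array([cx+f*c[0]/c[2],cy+f*c[1]/c[2]])
def mark(t,n):
    r=bot.mark_of(t,n)
    return [(round(x["score"],2),(x["at"][1]*640,x["at"][0]*400)) for x in r]
def shot(n,name): 
    im=bot.read_camera(n); cv2.imwrite(f"pics/{name}.png",im[:,:,::-1]); return im
E
python3 - <<'E'
from h import *
np.set_printoptions(precision=4,suppress=True)
a=shot("side","s0");b=shot("top","t0"); cv2.imwrite("pics/both0.png",np.vstack([a,b])[:,:,::-1])
for n in("side","top"): f,cx,cy,R,t=cam(n);print(n,f,cx,cy,-R.T@t,R[2])
for p in "lid_hinge lid_edge staple_eye hasp_hinge hasp_end pocket pin_handle pin_shaft pin_tip vial_rack solvent_bottle beaker tip_box crimp_key marker standards_jar".split():
    s,t=mark(p,"side"),mark(p,"top")
    print(p,[(x,np.round(y)) for x,y in s[:2]],[(x,np.round(y)) for x,y in t[:2]], tri(s[0][1],t[0][1]) if s and t else "", onz("top",t[0][1],0) if t else "")
E
```

```text
side 384.2445780121493 319.0490981529446 200.2157391620353 [ 0.5155 -0.7998  0.9695] [ 0.0443  0.6763 -0.7353]
top 375.9922617366854 318.20668164243426 192.41236675783685 [0.4573 0.0179 1.4615] [ 0.0706  0.0009 -0.9975]
lid_hinge [(0.74, array([360., 196.]))] [(0.83, array([312., 153.]))] (array([0.704 , 0.0398, 0.0688]), np.float64(0.0006429275461089644)) [0.7165 0.0409 0.    ]
lid_edge [] [(0.57, array([322., 183.]))]  [0.5961 0.005  0.    ]
staple_eye [(0.61, array([308., 203.])), (0.56, array([335., 182.]))] [(0.62, array([319., 171.]))] (array([0.5831, 0.0084, 0.0911]), np.float64(0.09818289688523293)) [0.6438 0.0138 0.    ]
hasp_hinge [(0.67, array([308., 208.]))] [(0.63, array([326., 198.])), (0.2, array([324., 185.]))] (array([ 0.5332, -0.0081,  0.0731]), np.float64(0.0025142224973907345)) [ 0.5385 -0.0094  0.    ]
hasp_end [(0.71, array([293., 192.])), (0.28, array([280., 124.]))] [(0.57, array([327., 210.]))] (array([ 0.4893, -0.0106,  0.1518]), np.float64(0.0011580411940483157)) [ 0.4936 -0.0139  0.    ]
pocket [(0.62, array([371., 339.])), (0.5, array([308., 156.]))] [(0.
[... 1439 characters left out ...]
, np.float64(0.0014678156959370599)) [0.444  0.5364 0.    ]
crimp_key [(0.9, array([243., 395.])), (0.67, array([379., 290.]))] [(0.53, array([456., 240.])), (0.51, array([244., 208.]))] (array([ 0.3642, -0.5132, -0.0101]), np.float64(0.008739207595216191)) [ 0.3692 -0.5087  0.    ]
marker [(0.62, array([320., 377.]))] [(0.55, array([241., 215.])), (0.46, array([445., 197.]))] (array([ 0.6536,  1.6956, -6.7069]), np.float64(0.15909507230764022)) [0.4783 0.3198 0.    ]
standards_jar [(0.8, array([371., 340.])), (0.59, array([306., 207.]))] [(0.73, array([424., 163.])), (0.64, array([443., 196.]))] (array([ 0.6755, -0.3998, -0.0079]), np.float64(0.010446916205622893)) [ 0.6691 -0.3971  0.    ]
```

View pics/s0.png

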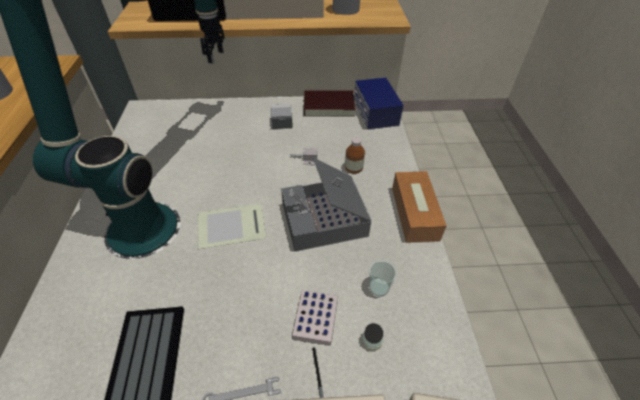

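View pics/t0.png

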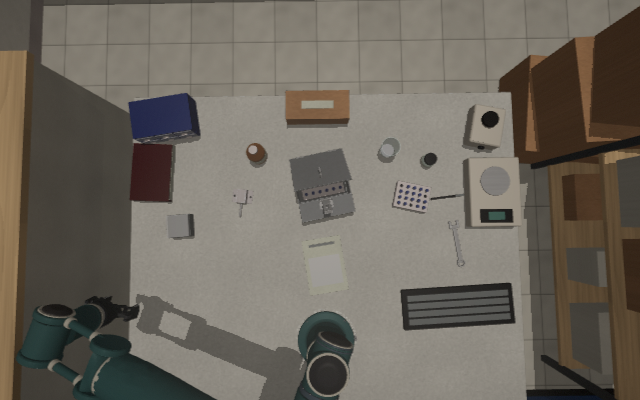

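The side view shows the open chest at (325,210) and the pocket at (310,154) with the shaft pointing left. In the top view the chest is at (322,185), the pocket at (244,196) and the shaft tip near (240,216). I'll fit a model to the crops.

```bash
cat >> h.py <<'E'
from scipy.optimize import least_squares
def chest_pts(p):
    x,y,yaw,lid,hasp=p   # x,y of lid hinge
    c,s=np.cos(yaw),np.sin(yaw); R=np.array([[c,-s,0],[s,c,0],[0,0,1]])
    H=np.array([x,y,.08])
    def W(v): return H+R@np.array(v)
    def L(v): # lid frame
        a=lid; X=np.array([np.cos(a),0,-np.sin(a)]); Z=np.array([np.sin(a),0,np.cos(a)])
        return W(X*v[0]+np.array([0,v[1],0])+Z*v[2])
    def S(v):
        a=-hasp; X=np.array([np.cos(a),0,-np.sin(a)]); Z=np.array([np.sin(a),0,np.cos(a)])
        return W(np.array([-.175,0,.0025])+X*v[0]+np.array([0,v[1],0])+Z*v[2])
    return W,L,S
def chest_lines(p):
    W,L,S=chest_pts(p); q=[]
    q+=[[W((-.24,-.1,0)),W((-.24,.1,0)),W((-.17,.1,0)),W((-.17,-.1,0)),W((-.24,-.1,0)),W((-.24,-.1,-.08)),W((0,-.1,-.08)),W((0,-.1,0)),W((-.24,-.1,0))]]
    q+=[[L((0,-.1,0)),L((0,.1,0)),L((-.169,.1,0)),L((-.169,-.1,0)),L((0,-.1,0))]]
    q+=[[L((-.107,0,0)),L((-.107,0,.027)),L((-.133,0,.027)),L((-.133,0,0))]]
    q+=[[S((0,-.014,0)),S((0,.014,0)),S((.088,.014,0)),S((.088,-.014,0)),S((0,-.014,0))]]
    return q
def draw(n,im,lines,box,k):
    l,t,r,b=box; o=cv2.resize(np.ascontiguousarray(im[t:b,l:r,::-1]),None,fx=k,fy=k,interpolation=cv2.INTER_CUBIC)
    for q in lines:
        pts=np.array([[(proj(n,v)+.5-[l,t])*k for v in q]]).round().astype(int); cv2.polylines(o,pts.reshape(1,-1,2),False,(0,255,0),1)
    return o
E
cat > fit.py <<'E'
from h import *
np.set_printoptions(precision=4,suppress=True)
obs=[]
for p in ("lid_hinge","lid_edge","staple_eye","hasp_hinge","hasp_end"):
    for n in("side","top"):
        for s,px in mark(p,n)[:2]: obs.append((p,n,s,px))
def res(v):
    W,L,S=chest_pts(v); P=dict(lid_hinge=W((0,0,0)),lid_edge=L((-.169,0,0)),staple_eye=L((-.12,0,.013)),hasp_hinge=S((0,0,0)),hasp_end=S((.086,0,0)))
    return np.concatenate([(proj(n,P[p])-px)*s for p,n,s,px in obs])
f=least_squares(res,[.704,.04,.27,.9,2.],loss="soft_l1",f_scale=1)
print(f.x,np.round(f.fun.reshape(-1,2),1)); np.save("chest.npy",f.x)
a=bot.read_camera("side");b=bot.read_camera("top")
A=draw("side",a,chest_lines(f.x),(270,140,380,260),5);B=draw("top",b,chest_lines(f.x),(280,130,380,240),5)
cv2.imwrite("pics/c1.png",cv2.resize(np.hstack([A[:550],B[:550]]),(800,419)))
cv2.imwrite("pics/c1s.png",A);
P=np.vstack([draw("side",a,[],(270,135,370,180),8),draw("top",b,[],(200,180,300,225),8)][:1]+[draw("top",b,[],(200,185,300,215),8)])
cv2.imwrite("pics/c2.png",P[:600])
for p in ("pocket","pin_shaft","pin_tip"):
    for n in("side","top"): print(p,n,[(s,np.round(x,1),onz(n,x,dict(pocket=0).get(p,.011))) for s,x in mark(p,n)])
    for n in ("side","top"):
        r=bot.trace(p,n)[:2]; print([(x["score"],np.round(np.array(x["box"])*[640,400,640,400],1)) for x in r])
E
python3 fit.py
```

```text
[0.703  0.0341 0.2263 0.6338 2.1137] [[  0.2  -0.8]
 [  1.2  -0.2]
 [  0.5   1.4]
 [ 16.4 -12.8]
 [ -0.2   0. ]
 [  0.    1.2]
 [  0.1  -1.8]
 [ -0.5   0.3]
 [  0.1   2.7]
 [  0.1   0. ]
 [  3.6  19.2]
 [  0.8   0.1]]
pocket side [(0.61, array([308.2, 157.7]), array([0.545 , 0.3145, 0.    ]))]
pocket top [(0.57, array([241. , 198.2]), array([0.5424, 0.3201, 0.    ]))]
[(0.56, array([303.3, 148. , 319.6, 166.8]))]
[(0.84, array([232.5, 189.7, 253.7, 202.7])), (0.63, array([444.5, 196.3, 461.1, 193.1]))]
pin_shaft side [(0.46, array([297.9, 157.3]), array([0.5059, 0.3057, 0.011 ]))]
pin_shaft top [(0.38, array([240.9, 208.5]), array([0.502 , 0.3182, 0.011 ]))]
[]
[]
pin_tip side [(0.61, array([289.1, 158. ]), array([0.4726, 0.3034, 0.011 ]))]
pin_tip top [(0.49, array([256.2, 153.4]), array([0.7157, 0.2587, 0.011 ])), (0.37, array([236.6, 216.4]), array([0.4718, 0.3348, 0.011 ]))]
[]
[]
```

View pics/c1.png

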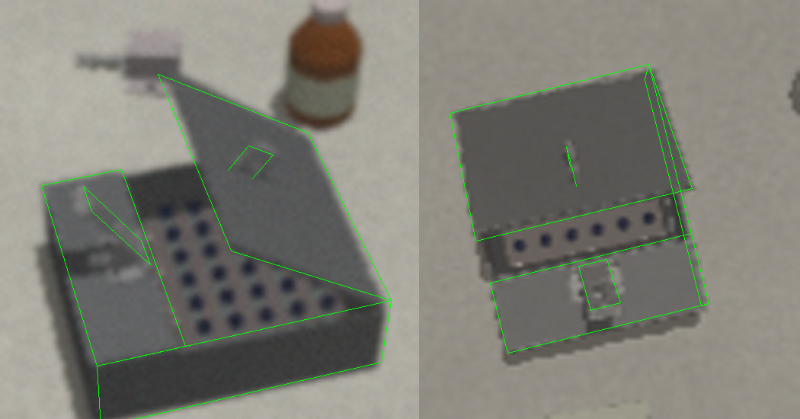

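View pics/c2.png

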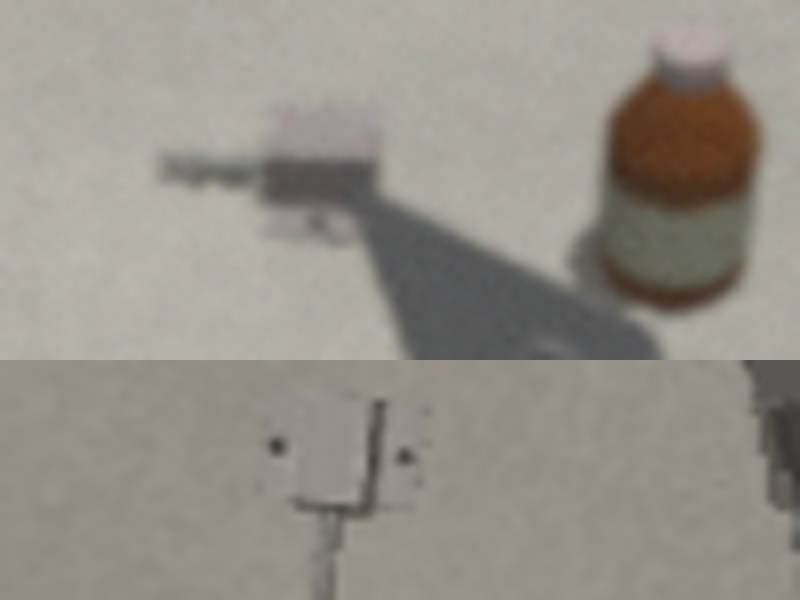

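The chest overlay matches in both views: deck, lid edge and staple all line up, with lid angle about 0.63. In the top crop the pocket spans columns 236–248 and rows 190–203, with its axis turned about -7.5°. I'll close the lid first.

Run:
```python
from h import *
np.set_printoptions(precision=4,suppress=True)
p=np.load("chest.npy"); s=bot.read_state(); print(s["time"],s["tool_pos"],s["tcp_rot"],s["q"],s["wrist_force"])
from scipy.spatial.transform import Rotation as Ro
print(Ro.from_rotvec(s["tcp_rot"]).as_matrix())
W,L,S=chest_pts(p)
t=np.array(s["tool_pos"])
for v in [(-.135,.06,.15),(-.148,.055,0.0),(-.27,0,.07),(-.155,0,.0),(-.12,0,.01325)]: print(v,W(v),(W(v)-t)/.15)
```

```text
2.9 [0.1987 0.6451 0.1947] [-0.4676 -3.1066  0.    ] [ 1.2351  0.2639  1.604   0.      1.2737 -0.0369] [0.3693 0.4791 0.4363]
[[-0.9557  0.2944 -0.    ]
 [ 0.2944  0.9557 -0.    ]
 [ 0.     -0.     -1.    ]]
(-0.135, 0.06, 0.15) [0.5579 0.0623 0.23  ] [ 2.3948 -3.8855  0.2354]
(-0.148, 0.055, 0.0) [0.5464 0.0545 0.08  ] [ 2.3178 -3.9374 -0.7646]
(-0.27, 0, 0.07) [ 0.4398 -0.0265  0.15  ] [ 1.6075 -4.4773 -0.2979]
(-0.155, 0, 0.0) [ 0.5519 -0.0007  0.08  ] [ 2.3546 -4.3052 -0.7646]
(-0.12, 0, 0.01325) [0.586  0.0072 0.0932] [ 2.582  -4.2528 -0.6762]
```

>>> {"op": "servo_tool", "data": {
  "series": [
    [0.6, -1, 0.24, 0, 0, 0.167, 1],
    [0.6, -1, 0.24, 0, 0, 0.167, 1],
    [0.6, -1, 0.24, 0, 0, 0.167, 1],
    [0.6, -1, 0.24, 0, 0, 0.167, 1]
  ]
}}

```text
time: 3.3
tool_pos: [0.2902, 0.4927, 0.2318]
tcp_rot: [-0.359, 3.12, -0.0]
wrist_force: [-0.1, 0.1, -0.2]
width: 0.331
grip_force: 0.0
```

>>> {"op": "servo_tool", "data": {
  "series": [
    [0.6, -1, 0, 0, 0, 0, 1],
    [0.6, -1, 0, 0, 0, 0, 1],
    [0.6, -1, 0, 0, 0, 0, 1],
    [0.6, -1, 0, 0, 0, 0, 1]
  ]
}}

```text
time: 3.7
tool_pos: [0.3801, 0.342, 0.231]
tcp_rot: [-0.351, 3.121, -0.001]
wrist_force: [0.8, -0.4, 0.4]
width: -0.001
grip_force: 0.0
```

>>> {"op": "servo_tool", "data": {
  "series": [
    [0.6, -1, 0, 0, 0, 0, 1],
    [0.6, -1, 0, 0, 0, 0, 1],
    [0.6, -1, 0, 0, 0, 0, 1],
    [0.6, -1, 0, 0, 0, 0, 1]
  ]
}}

```text
time: 4.1
tool_pos: [0.4702, 0.1919, 0.231]
tcp_rot: [-0.35, 3.121, -0.002]
wrist_force: [0.8, 0.9, -0.7]
width: -0.003
grip_force: 0.0
```

>>> {"op": "servo_tool", "data": {
  "series": [
    [0.56, -0.9, 0, 0, 0, 0, 1],
    [0.56, -0.9, 0, 0, 0, 0, 1],
    [0.56, -0.9, 0, 0, 0, 0, 1],
    [0.56, -0.9, 0, 0, 0, 0, 1],
    [0.56, -0.9, 0, 0, 0, 0, 1]
  ]
}}

```text
time: 4.6
tool_pos: [0.5533, 0.0585, 0.2305]
tcp_rot: [0.349, -3.122, -0.0]
wrist_force: [-1.3, -0.3, 0.2]
width: 0.001
grip_force: 0.0
```

>>> {"op": "servo_tool", "data": {
  "series": [
    [0, 0, -0.2, 0, 0, 0, 1],
    [0, 0, -0.4, 0, 0, 0, 1],
    [0, 0, -0.55, 0, 0, 0, 1],
    [0, 0, -0.7, 0, 0, 0, 1],
    [0, 0, -0.85, 0, 0, 0, 1],
    [0, 0, -0.95, 0, 0, 0, 1],
    [0, 0, -1, 0, 0, 0, 1],
    [0, 0, -1, 0, 0, 0, 1]
  ]
}}

```text
time: 5.4
tool_pos: [0.5498, 0.0615, 0.0787]
tcp_rot: [0.356, -3.118, -0.001]
wrist_force: [0.2, -0.5, 0.1]
width: -0.001
grip_force: 0.0
```

Run:
```python
from h import *
p=np.load("chest.npy"); p[3]=0
a=bot.read_camera("side"); s=bot.read_state();print(s["tool_pos"],s["wrist_force"])
o=draw("side",a,chest_lines(p),(260,120,390,260),6)[:,:780]; cv2.imwrite("pics/d1.png",cv2.resize(o,(557,600)))
```

```text
[0.55229569 0.06157927 0.08066098] [ 0.26509454 -1.11875787 -0.96690845]
```

View pics/d1.png

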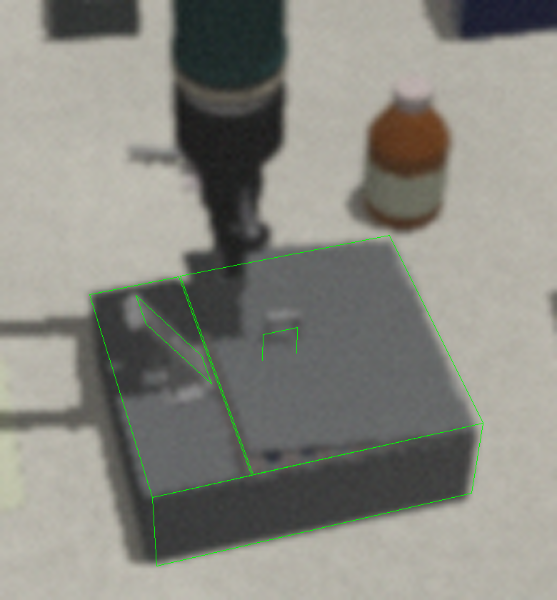

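>>> {"op": "servo_tool", "data": {
  "series": [
    [0, 0, -0.02, 0, 0, 0, 1],
    [0, 0, -0.04, 0, 0, 0, 1],
    [0, 0, -0.06, 0, 0, 0, 1],
    [0, 0, -0.06, 0, 0, 0, 1],
    [0, 0, -0.06, 0, 0, 0, 1]
  ]
}}

```text
time: 5.95
tool_pos: [0.5529, 0.0601, 0.0717]
tcp_rot: [-0.354, 3.122, 0.0]
wrist_force: [0.4, 0.8, 0.2]
width: -0.003
grip_force: 0.0
```

Run:
```python
from h import *
p=np.load("chest.npy"); p[3]=0
s=bot.read_state();print(s["tool_pos"],s["wrist_force"],proj("side",[.5523,.0616,.0807]),proj("side",s["tool_pos"]),proj("top",s["tool_pos"]))
a=bot.read_camera("side");b=bot.read_camera("top")
W,L,S=chest_pts(p); T=np.array(s["tool_pos"]); tl=[[T,T+[0,0,.08]],[T-[.011,0,0],T+[.011,0,0]]]
o=draw("side",a,chest_lines(p)[1:3]+tl,(280,150,380,250),6); o2=draw("top",b,chest_lines(p)[:2]+tl,(270,130,370,230),6);cv2.imwrite("pics/d2.png",cv2.resize(np.hstack([o,o2]),(800,400)))
```

```text
[0.55288137 0.06007511 0.07173908] [0.36026812 0.77932265 0.2279493 ] [313.09221477 190.38687763] [313.30138993 192.64757327] [307.17322066 193.31115684]
```

View pics/d2.png

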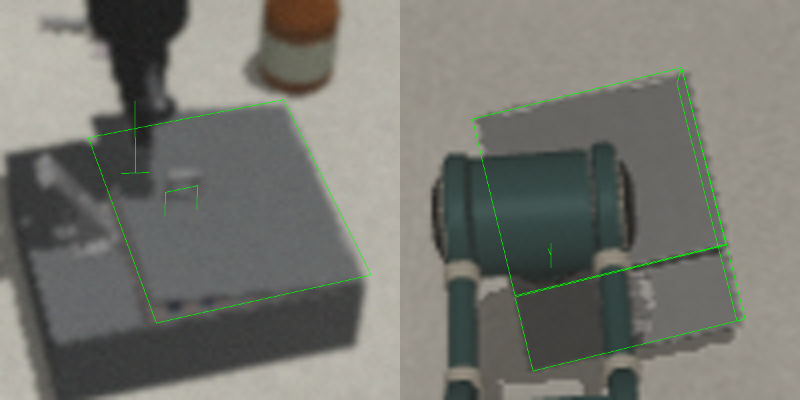

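>>> {"op": "servo_tool", "data": {
  "series": [
    [0, 0, -0.02, 0, 0, 0, 1],
    [0, 0, -0.04, 0, 0, 0, 1],
    [0, 0, -0.04, 0, 0, 0, 1],
    [0, 0, -0.04, 0, 0, 0, 1]
  ]
}}

```text
time: 6.45
tool_pos: [0.5525, 0.0601, 0.0654]
tcp_rot: [0.354, -3.121, -0.0]
wrist_force: [-0.5, 0.3, -0.2]
width: 0.001
grip_force: 0.0
```

Run:
```python
from h import *
p=np.load("chest.npy"); p[3]=0
s=bot.read_state();print(s["q"],s["tool_pos"],s["wrist_force"],s["joint_torque"])
a=bot.read_camera("side");np.save("a2.npy",a)
W,L,S=chest_pts(p); T=np.array(s["tool_pos"])
print(mark("staple_eye","side"),proj("side",L((-.12,0,.013))),mark("lid_edge","side"),proj("side",L((-.169,0,0))))
o=draw("side",a,[[T-[.011,0,0],T+[.011,0,0]]],(290,150,350,220),8);cv2.imwrite("pics/d3.png",o)
```

```text
[ 6.34523273e-02  1.57136014e-01  1.98586000e+00  4.89388858e-05
  9.99125093e-01 -1.73315411e+00] [0.55247574 0.06006905 0.06542749] [-0.48182753  0.29506744 -0.16764799] [-9.27550136e-03 -4.10705423e+01 -3.22552729e+01 -1.78175840e-03
 -8.43100104e-03  4.07768539e-06]
[(0.75, (325.18399999999997, 196.08))] [324.72781286 199.82731128] [(0.98, (308.288, 200.88)), (0.39, (240.704, 392.2))] [309.54094952 205.81190209]
```

View pics/d3.png

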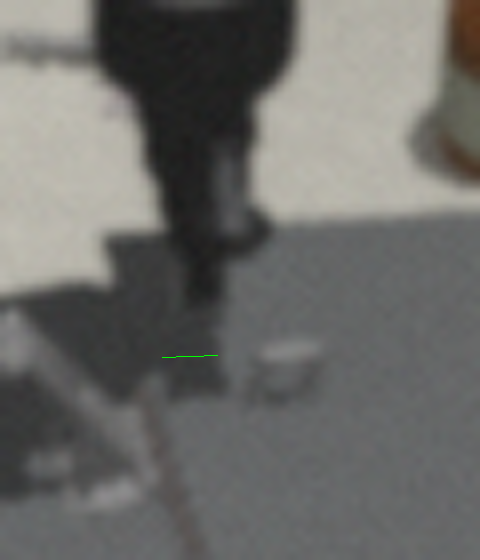

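The finger tip shows at about (315.6,187.5), but the reported TCP projects to (313.7,194.5), and the lid is still about 0.09 rad open. I'll check this against the start images.

Run:
```python
from h import *
print(proj("side",[.1987,.6451,.1947]),proj("top",[.1987,.6451,.1947]),proj("side",[.1987,.6451,.2077]))
s=cv2.imread("pics/s0.png");t=cv2.imread("pics/t0.png")
def c(im,l,t,r,b): return cv2.resize(im[t:b,l:r],None,fx=8,fy=8,interpolation=cv2.INTER_CUBIC)
A=c(s,185,20,235,70);
p=(proj("side",[.1987,.6451,.1947])-[185,20]+.5)*8; cv2.circle(A,tuple(p.astype(int)),4,(0,255,0),-1)
B=c(t,90,285,140,335); p=(proj("top",[.1987,.6451,.1947])-[90,285]+.5)*8; cv2.circle(B,tuple(p.astype(int)),4,(0,255,0),-1)
cv2.imwrite("pics/e.png",np.hstack([A,B]))
# black threshold in current side picture
a=np.load("a2.npy"); g=a[175:205,300:330].mean(2).astype(int)
for r in range(180,204): print(r,g[r-175,8:26])
```

```text
[217.76478209  68.63406197] [130.75889603 299.8846742 ] [217.15695526  65.58604135]
180 [ 64  59  55  42  37  30  33  33  36  34  41  46  47  51  63  84  95 100]
181 [ 60  60  58  50  43  35  29  35  35  35  44  47  53  66  84  95 104 101]
182 [ 59  60  58  58  48  38  33  32  35  43  59  70  77  84  95 101 102 101]
183 [ 59  57  59  62  57  44  32  30  42  53  76  93  97 100 100 101 102 105]
184 [ 57  58  59  63  57  44  33  34  39  52  79  97 102 103 103  98 102 103]
185 [ 58  60  60  65  60  43  31  33  36  53  80  99 100 101 104 104 104 100]
186 [ 58  56  57  63  60  41  37  34  38  54  81  99 101  99 100 101 103 103]
187 [ 56  59  56  63  59  47  40  44  47  62  80  96 102 101 103 101 100  99]
188 [ 60  57  56  63  59  50  50  52  59  71  87  99 101 105 102 102  97 100]
189 [ 59  55  57  60  58  61  57  60  63  73  91  99  98 100 102  99  99 101]
190 [ 58  57  61  59  60  58  57  57  66  78  92 100 100  99 101  99 104 100]
191 [ 59  58  59  60  56  57  59  60  73  88  97 101 102 101  99  99 103  99]
192 [ 57  58  56  57  59  59  59  61  65  84  98 101 100 101 102 104 110 112]
193 [ 56  57  57  57  55  57  57  60  65  80  97 102 101 103 106 119 123 128]
194 [ 56  58  59  54  60  58  60  61  64  80 100 102 101  97 105 121 127 126]
195 [ 57  61  58  58  60  55  57  58  64  78  98 100 100  91  89  97 100 105]
196 [ 66  72  68  61  59  59  58  60  59  74  91 100 101  95  86  87  94  98]
197 [82 89 78 64 55 58 58 58 60 67 81 99 94 85 83 91 95 97]
198 [87 90 81 66 61 65 62 64 63 67 82 96 93 83 82 84 90 89]
199 [86 86 83 68 69 75 77 79 80 79 89 93 88 82 86 76 75 78]
200 [82 86 87 83 88 94 99 95 95 98 99 98 93 86 90 85 83 84]
201 [ 85  87  91  97  98 102  99 101  99 100 102 101  95  99 102  97  96 100]
202 [ 87  84  91  99 104 100 103  99 101 101 102 105 101 105 101 102 100 103]
203 [ 89  84  90  99 101 102 101 103 100 105 102 104 100 100 101 104 101 102]
```

View pics/e.png

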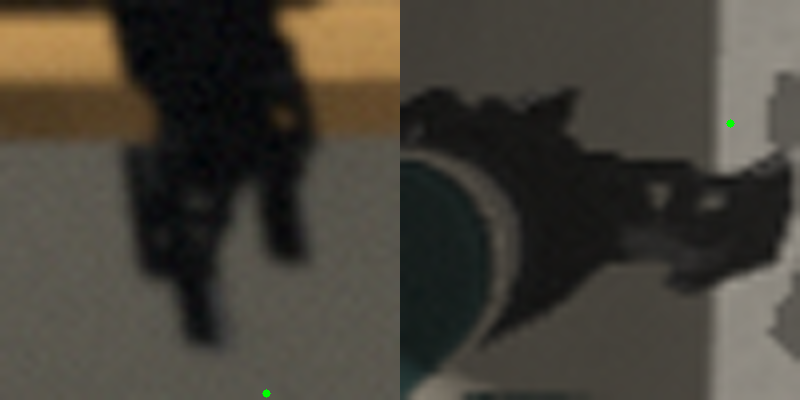

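The fingertips show about 30 mm higher than the reported TCP, both at the start and now, and the xy agrees. So the reading seems to be biased in z. I'll feel down gently until the lid seats, which calibrates it.

>>> {"op": "servo_tool", "data": {
  "series": [
    [0, 0, -0.03, 0, 0, 0, 1],
    [0, 0, -0.06, 0, 0, 0, 1],
    [0, 0, -0.06, 0, 0, 0, 1],
    [0, 0, -0.06, 0, 0, 0, 1]
  ]
}}

```text
time: 7.0
tool_pos: [0.5524, 0.0601, 0.0562]
tcp_rot: [0.354, -3.121, -0.0]
wrist_force: [0.3, 0.4, 0.2]
width: -0.004
grip_force: 0.0
```

>>> {"op": "servo_tool", "data": {
  "series": [
    [0, 0, -0.02, 0, 0, 0, 1],
    [0, 0, -0.03, 0, 0, 0, 1],
    [0, 0, -0.03, 0, 0, 0, 1]
  ]
}}

```text
time: 7.3
tool_pos: [0.5527, 0.0601, 0.052]
tcp_rot: [0.354, -3.122, -0.0]
wrist_force: [0.4, -1.3, -1.0]
width: -0.001
grip_force: 0.0
```

```bash
cat > tip.py <<'E'
from h import *
s=bot.read_state(); a=bot.read_camera("side"); T=np.array(s["tool_pos"])
print(s["time"],T.round(4),np.round(s["wrist_force"],1),"pred",[np.round(proj("side",T+[0,0,d]),1) for d in (0,.03)])
print(mark("staple_eye","side"),mark("lid_edge","side"))
E
python3 tip.py
python3 - <<'E'
from h import *
a=bot.read_camera("side").mean(2).astype(int)
for r in range(182,200): print(r,a[r,308:326])
E
```

```text
7.3 [0.5527 0.0601 0.052 ] [ 0.4 -1.3 -1. ] pred [array([313.3, 196.8]), array([313.2, 190.4])]
[(0.7, (325.888, 200.88)), (0.21, (353.92, 168.79999999999998)), (0.17, (307.584, 205.92000000000002))] [(0.92, (309.50399999999996, 203.28))]
182 [87 80 62 43 33 31 32 35 38 47 61 67 62 53 49 63 84 99]
183 [61 60 50 42 36 33 32 34 37 40 45 50 47 49 59 77 92 98]
184 [59 59 55 48 42 34 30 29 32 32 42 47 51 66 83 94 97 99]
185 [ 61  60  55  59  51  38  33  33  35  43  56  69  77  85  97 100 100 100]
186 [ 59  58  59  58  55  45  35  34  37  51  75  91  97  99 101 102 102  99]
187 [ 59  57  56  62  57  41  34  32  36  52  79  95 100 103 103 103 104 101]
188 [ 59  61  60  61  58  44  34  33  33  50  77  95  99 102 101 102 103 104]
189 [ 60  58  54  61  60  44  35  33  40  55  79  95 102 101 101 103 101 104]
190 [ 58  56  59  58  60  46  41  45  50  61  82  97 101 102  98 100 101 103]
191 [ 58  55  59  64  60  53  55  56  60  72  88  99 103 101 103 100 101 100]
192 [ 58  59  59  59  60  61  60  57  63  78  94 101 101  98 100 100 101 100]
193 [ 58  62  59  60  57  60  59  58  66  80  93 103 102 102 101 102 103  98]
194 [ 59  58  58  58  57  60  58  58  62  77  94 100 103 100 102 104 103 103]
195 [ 56  61  59  57  59  59  60  59  60  75  91 100 101 107 115 121 120 115]
196 [ 56  57  57  57  57  58  57  60  63  79  93 101 103 113 128 131 131 122]
197 [ 58  60  60  60  57  59  59  59  63  85  99 102  99 107 120 117 106 102]
198 [55 56 58 59 59 59 59 58 66 80 97 99 91 90 94 95 96 95]
199 [60 61 63 56 58 60 61 58 64 75 92 99 91 83 85 90 97 98]
```

>>> {"op": "servo_tool", "data": {
  "series": [
    [0, 0, -0.02, 0, 0, 0, 1],
    [0, 0, -0.04, 0, 0, 0, 1],
    [0, 0, -0.04, 0, 0, 0, 1],
    [0, 0, -0.04, 0, 0, 0, 1]
  ]
}}

```text
time: 7.9
tool_pos: [0.5525, 0.0601, 0.0459]
tcp_rot: [0.354, -3.121, -0.0]
wrist_force: [0.1, 0.1, 0.1]
width: 0.002
grip_force: 0.0
```

```bash
python3 tip.py
```

```text
7.9 [0.5525 0.0601 0.0459] [0.1 0.1 0.1] pred [array([313.2, 198.1]), array([313.2, 191.8])]
[(0.97, (324.79999999999995, 201.12)), (0.45, (308.096, 207.28))] [(0.9, (308.096, 205.92000000000002)), (0.52, (316.416, 374.52))]
```

>>> {"op": "servo_tool", "data": {
  "series": [
    [0, 0, -0.02, 0, 0, 0, 1],
    [0, 0, -0.02, 0, 0, 0, 1],
    [0, 0, -0.02, 0, 0, 0, 1]
  ]
}}

```text
time: 8.35
tool_pos: [0.5531, 0.0601, 0.0434]
tcp_rot: [-0.354, 3.121, -0.0]
wrist_force: [0.5, 0.1, 1.5]
width: 0.003
grip_force: 1.0
```

>>> {"op": "servo_tool", "data": {
  "series": [
    [0, 0, -0.02, 0, 0, 0, 1],
    [0, 0, -0.02, 0, 0, 0, 1],
    [0, 0, -0.02, 0, 0, 0, 1]
  ]
}}

```text
time: 8.65
tool_pos: [0.5532, 0.0601, 0.0433]
tcp_rot: [-0.354, 3.121, -0.0]
wrist_force: [-7.4, -1.6, 19.2]
width: -0.001
grip_force: 9.8
```

```bash
python3 tip.py
python3 - <<'E'
from h import *
a=bot.read_camera("side").mean(2).astype(int)
for r in range(186,200): print(r,a[r,308:328])
E
```

```text
8.65 [0.5532 0.0601 0.0433] [-7.4 -1.6 19.2] pred [array([313.4, 198.6]), array([313.4, 192.3])]
[] [(0.95, (306.816, 207.79999999999998))]
186 [ 59  60  59  53  46  38  32  34  31  37  42  49  51  64  78  88  98 101
 101 100]
187 [ 58  60  57  57  57  40  35  31  35  44  56  68  75  86  94 101 103 100
 103  98]
188 [ 60  60  58  59  60  42  32  33  37  52  74  92  95  98 101 101 103 102
 100 103]
189 [ 58  57  58  62  59  45  33  33  35  53  74  88 100 102 104 102 104 102
 103 101]
190 [ 62  57  56  63  56  49  38  32  36  50  66  86  98 102  97  98 103 101
 104 102]
191 [ 62  59  56  65  62  46  39  34  34  51  72  87  99 104 101 100 100 102
 102  98]
192 [ 62  58  61  62  59  52  42  45  49  55  76  96 102 104 103 100 102 103
 101 102]
193 [ 60  59  57  62  66  57  53  54  58  64  82 100 102 100 102 101 101 100
 101 100]
194 [ 59  60  60  62  59  60  57  59  60  71  87  95 103  99 100  99  98 101
  99 101]
195 [ 58  61  59  57  58  57  59  60  62  73  87  99 101 102 102 100 100 106
 103 105]
196 [ 60  60  58  62  59  61  61  55  61  66  86  97 103 104 105 106 109 110
 118 117]
197 [ 59  60  59  58  60  59  60  60  58  65  81 100 109 118 118 117 120 130
 131 129]
198 [ 61  57  60  61  60  59  60  59  58  62  85 100 113 124 123 119 124 129
 120 107]
199 [ 58  58  58  58  59  59  59  58  61  61  84 100 102 106 102  99 101 103
  96  87]
```

The lid seated hard at reading z = 0.0433, so fingertip z = reading + 0.0367. The lid is closed, so I'll go on to the hasp.

>>> {"op": "servo_tool", "data": {
  "series": [
    [0, 0, 0.3, 0, 0, 0, 1],
    [0, 0, 0.6, 0, 0, 0, 1],
    [0, 0, 0.94, 0, 0, 0, 1],
    [-0.3, -0.22, 0.94, 0, 0, 0, 1],
    [-0.55, -0.42, 0.94, 0, 0, 0, 1],
    [-0.76, -0.58, 0.94, 0, 0, 0, 1],
    [-0.76, -0.58, 0.6, 0, 0, 0, 1],
    [-0.76, -0.58, 0.27, 0, 0, 0, 1],
    [-0.76, -0.58, 0.27, 0, 0, 0, 1]
  ]
}}

```text
time: 9.75
tool_pos: [0.4314, -0.0264, 0.0743]
tcp_rot: [0.351, -3.109, -0.005]
wrist_force: [-1.9, -0.3, -0.4]
width: 0.005
grip_force: 0.0
```

Run:
```python
from h import *
p=np.load("chest.npy"); p[3]=0; W,L,S=chest_pts(p)
s=bot.read_state(); T=np.array(s["tool_pos"])+[0,0,.0366]; print(T,s["wrist_force"])
a=bot.read_camera("side"); b=bot.read_camera("top")
print(mark("lid_edge","side"),proj("side",L((-.169,0,0))),mark("staple_eye","side"),proj("side",L((-.12,0,.013))),mark("hasp_end","side"),proj("side",S((.086,0,0))))
tl=[[T-[.011,0,0],T+[.011,0,0]]]
o=draw("side",a,chest_lines(p)+tl,(270,145,370,245),6); o2=draw("top",b,chest_lines(p)+tl,(280,140,380,240),6);cv2.imwrite("pics/f.png",cv2.resize(np.hstack([o,o2]),(800,400)))
```

```text
[ 0.43137553 -0.02639932  0.11090887] [-1.94271874 -0.25856755 -0.37554182]
[(0.23, (325.824, 198.2))] [309.54094952 205.81190209] [(0.56, (323.072, 198.07999999999998))] [324.72781286 199.82731128] [(0.65, (296.32, 190.92)), (0.29, (299.392, 157.4))] [292.703002   191.98377519]
```

View pics/f.png

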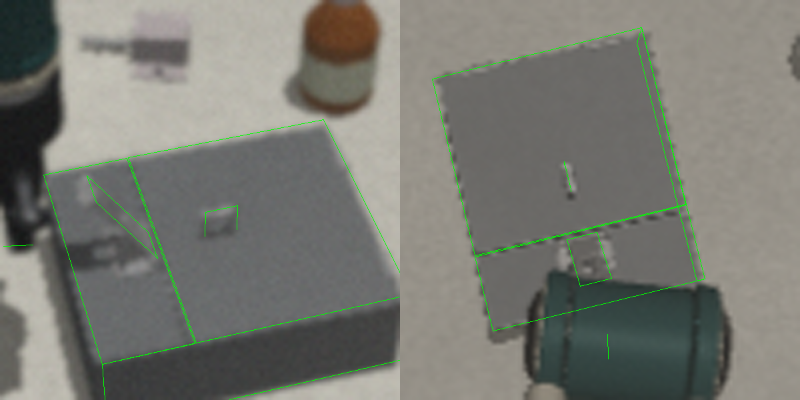

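The lid is flush and the staple overlay is exact at side (325,200). With the 36.6 mm offset, the fingertip also matches its projection at about (275,206). Now I'll swing the hasp.

>>> {"op": "servo_tool", "data": {
  "series": [
    [0.08, 0.02, 0, 0, 0, 0, 1],
    [0.17, 0.04, 0.01, 0, 0, 0, 1],
    [0.25, 0.06, 0.02, 0, 0, 0, 1],
    [0.33, 0.075, 0.03, 0, 0, 0, 1],
    [0.41, 0.095, 0.035, 0, 0, 0, 1],
    [0.49, 0.115, 0.037, 0, 0, 0, 1],
    [0.56, 0.13, 0.037, 0, 0, 0, 1],
    [0.624, 0.144, 0.037, 0, 0, 0, 1],
    [0.68, 0.156, 0.02, 0, 0, 0, 1],
    [0.72, 0.166, -0.01, 0, 0, 0, 1],
    [0.75, 0.172, -0.045, 0, 0, 0, 1],
    [0.76, 0.175, -0.08, 0, 0, 0, 1],
    [0.76, 0.175, -0.12, 0, 0, 0, 1],
    [0.76, 0.175, -0.16, 0, 0, 0, 1],
    [0.76, 0.175, -0.2, 0, 0, 0, 1],
    [0.76, 0.175, -0.22, 0, 0, 0, 1],
    [0.76, 0.175, -0.22, 0, 0, 0, 1]
  ]
}}

```text
time: 11.7
tool_pos: [0.5522, -0.0007, 0.0479]
tcp_rot: [0.354, -3.121, -0.0]
wrist_force: [-2.0, 0.1, 5.0]
width: 0.002
grip_force: 2.2
```

>>> {"op": "servo_tool", "data": {
  "series": [
    [0, 0, -0.02, 0, 0, 0, 1],
    [0, 0, -0.02, 0, 0, 0, 1],
    [0, 0, -0.02, 0, 0, 0, 1]
  ]
}}

```text
time: 12.0
tool_pos: [0.5523, -0.0007, 0.0477]
tcp_rot: [0.354, -3.121, -0.0]
wrist_force: [-9.0, 0.5, 20.4]
width: -0.001
grip_force: 10.3
```

The strap bottomed at 0.0477 + 0.0367 = 0.0844, which matches the strap top, so the hasp is flat. Next I'll measure the pin from the raw start images while I lift away.

>>> {"op": "servo_tool", "data": {
  "series": [
    [0, 0, 0.3, 0, 0, 0, 1],
    [0, 0, 0.6, 0, 0, 0, 1],
    [-0.1, 0.3, 0.85, 0, 0, 0, 0.8],
    [-0.2, 0.6, 0.85, 0, 0, 0, 0.6],
    [-0.3, 1, 0.85, 0, 0, 0, 0.5],
    [-0.3, 1, 0.85, 0, 0, 0, 0.5]
  ]
}}

```text
time: 12.6
tool_pos: [0.5062, 0.1526, 0.1727]
tcp_rot: [-0.358, 3.121, 0.002]
wrist_force: [0.1, 0.0, -0.6]
width: 0.496
grip_force: 0.0
```

Run:
```python
from h import *
np.set_printoptions(precision=4,suppress=True,linewidth=200)
p=np.load("chest.npy"); p[3]=0;p[4]=0; W,L,S=chest_pts(p)
s=bot.read_state(); print(s["tool_pos"],s["q"])
a=bot.read_camera("side"); b=bot.read_camera("top")
print(mark("staple_eye","side"),proj("side",L((-.12,0,.013))),mark("hasp_end","side"),proj("side",S((.086,0,0))),mark("hasp_end","top"),proj("top",S((.086,0,0))))
t=cv2.imread("pics/t0.png").mean(2); s0=cv2.imread("pics/s0.png").mean(2)
print(t[186:222,228:256].astype(int))
print(s0[145:170,284:322].astype(int))
```

```text
[0.5062 0.1526 0.1727] [ 0.2446  0.0015  1.9407  0.0016  1.1987 -1.5549]
[(0.83, (326.71999999999997, 202.32000000000002)), (0.48, (335.488, 200.8))] [324.7278 199.8273] [(0.58, (335.80800000000005, 202.88))] [334.1111 200.128 ] [(0.7, (318.91200000000003, 175.48))] [319.3391 175.8045]
[[141 140 140 ... 143 143 144]
 [142 141 140 ... 142 143 143]
 [139 140 141 ... 142 143 143]
 ...
 [143 143 141 ... 144 144 147]
 [140 142 145 ... 147 148 147]
 [139 141 144 ... 145 147 144]]
[[168 169 171 172 168 170 170 167 167 165 169 172 171 169 171 169 167 168 172 170 168 169 171 172 169 172 170 169 169 170 168 167 167 166 167 166 167 169]
 [168 168 172 173 173 173 175 170 169 168 170 171 173 171 171 171 169 170 171 170 168 170 166 166 168 165 168 167 166 167 168 167 166 167 165 167 166 168]
 [169 169 169 172 172 174 173 172 169 170 171 172 174 171 168 171 171 171 172 168 165 165 164 167 169 164 163 163 164 165 164 167 166 163 164 167 168 167]
 [165 168 169 168 171 172 171 171 169 171 170 173 173 173 173 171 174 172 170 162 160 156 159 161 161 162 158 157 157 159 162 163 162 163 163 168 169 165]
 
[... 2554 characters left out ...]
70 167 167 162 158 155 154 152 146 137 137 141 140 128  97  88  91  89  86  87]
 [175 178 175 172 177 176 174 174 176 174 176 174 178 178 173 175 172 174 174 172 171 167 168 167 167 167 165 164 163 164 162 142 111  89  89  87  88  86]
 [177 177 177 178 174 173 175 174 177 173 172 175 175 172 172 172 174 174 173 168 171 168 169 168 168 171 168 172 171 171 167 153 118  94  87  90  92  88]
 [174 177 177 175 178 178 180 178 176 175 173 171 172 173 169 173 173 176 171 170 168 170 169 170 169 169 170 167 168 171 166 161 135 102  88  85  88  90]
 [175 176 179 179 178 175 174 175 175 172 173 171 173 175 174 173 174 176 175 171 171 168 171 171 169 168 170 167 169 168 166 166 143 108  89  90  86  90]]
```

Run:
```python
from h import *
t=cv2.imread("pics/t0.png").mean(2).astype(int)
for r in range(188,221): print(r,*t[r,230:254])
```

```text
188 141 137 139 139 139 138 141 144 144 143 142 140 140 140 141 142 143 145 144 143 145 142 141 142
189 141 139 138 140 141 141 141 144 149 148 144 143 139 134 132 140 140 141 142 141 141 140 140 140
190 140 141 143 142 142 142 142 142 142 143 145 144 144 144 143 141 119 83 120 142 141 140 140 138
191 138 139 142 141 143 142 144 147 141 143 145 144 144 143 144 140 113 91 131 144 144 143 135 126
192 141 140 137 134 142 142 142 142 142 142 145 143 144 144 146 146 112 91 132 144 144 143 140 141
193 142 141 138 135 140 141 144 147 143 143 145 143 143 144 147 142 96 92 134 145 144 142 140 143
194 141 141 139 135 121 128 142 142 143 143 145 143 143 143 148 145 81 102 144 144 144 143 141 142
195 141 142 136 113 66 99 142 142 143 144 145 143 143 143 147 140 83 102 144 144 140 141 137 132
196 143 143 142 130 83 110 146 147 143 144 144 143 143 143 147 140 83 103 144 130 85 116 140 143
197 143 144 142 143 143 147 153 142 143 145 144 143 143 143 151 148 69 104 140 117 77 98 132 145
198 142 142 141 143 143 147 153 142 143 144 143 143 143 145 154 143 76 111 145 141 132 139 135 143
199 143 142 141 
[... 1467 characters left out ...]
2
214 143 144 144 144 143 145 146 146 141 120 112 110 146 143 144 143 145 148 146 146 148 147 146 144
215 144 144 141 141 143 145 145 147 143 121 104 107 142 143 145 145 145 148 146 144 147 147 147 144
216 143 144 141 141 143 145 144 144 139 119 97 118 144 143 144 144 146 147 146 145 148 148 147 145
217 144 145 143 142 142 145 145 144 144 133 117 144 143 145 144 143 147 148 147 145 146 148 147 145
218 141 142 144 144 144 144 143 145 147 147 145 144 146 147 145 142 145 147 146 146 146 146 144 142
219 141 143 142 143 143 145 145 145 146 145 147 147 147 148 146 144 145 147 147 146 147 143 143 144
220 145 143 143 144 142 144 145 144 144 144 147 146 145 146 145 143 142 144 145 144 143 144 145 147
```

Run:
```python
from h import *
np.set_printoptions(precision=4,suppress=True)
f=lambda c,r,z: onz("top",(c,r),z)
A=f(240.7,206,.013);B=f(239.8,215,.013);print("shaft",A,B,np.degrees(np.arctan2(*(A-B)[1::-1])))
print("tip",f(239.6,217.4,.012), onz("side",(289.6,155.8),.012))
l=[f(c,r,.034) for c,r in((246.9,191),(245.6,201))];print("roof R edge",l,np.degrees(np.arctan2(*(l[0]-l[1])[1::-1])))
print("mouth roof",f(241,202.4,.034),"back",f(242.5,189.3,.034), "roof left", f(236,199,.034))
s=bot.read_state();print(s["tool_pos"])
```

```text
shaft [0.5115 0.3186 0.013 ] [0.4769 0.322  0.013 ] -5.685171869040694
tip [0.4677 0.323  0.012 ] [0.4746 0.3148 0.012 ]
roof R edge [array([0.5675, 0.2907, 0.034 ]), array([0.5295, 0.2956, 0.034 ])] -7.432504172897844
mouth roof [0.5244 0.3131 0.034 ] back [0.5743 0.3074 0.034 ] roof left [0.5376 0.3321 0.034 ]
[0.5075 0.1486 0.1717]
```

>>> {"op": "servo_tool", "data": {
  "series": [
    [-0.05, 0.33, -0.1, 0, 0, -0.04, 0.5],
    [-0.1, 0.66, -0.2, 0, 0, -0.08, 0.5],
    [-0.1, 1, -0.3, 0, 0, -0.11, 0.5],
    [-0.1, 1, -0.3, 0, 0, -0.11, 0.5]
  ]
}}

```text
time: 13.25
tool_pos: [0.4918, 0.3014, 0.1249]
tcp_rot: [-0.188, -3.133, 0.0]
wrist_force: [1.1, -0.8, -0.9]
width: 0.496
grip_force: 0.0
```

>>> {"op": "servo_tool", "data": {
  "series": [
    [0, 0.14, 0, 0, 0, 0, 0.5],
    [0, 0.14, -0.3, 0, 0, 0, 0.5],
    [0, 0.14, -0.6, 0, 0, 0, 0.5],
    [0, 0.14, -0.7, 0, 0, 0, 0.5],
    [0, 0.14, -0.7, 0, 0, 0, 0.5],
    [0, 0.14, -0.7, 0, 0, 0, 0.5]
  ]
}}

```text
time: 13.85
tool_pos: [0.4941, 0.3199, 0.0234]
tcp_rot: [0.189, 3.135, 0.001]
wrist_force: [0.1, -0.0, -0.4]
width: 0.496
grip_force: 0.0
```

Run:
```python
from h import *
from scipy.spatial.transform import Rotation as Ro
s=bot.read_state();print(s["tool_pos"],s["q"],s["wrist_force"]); M=Ro.from_rotvec(s["tcp_rot"]).as_matrix(); print(M[:,2],np.degrees(np.arctan2(M[1,1],M[0,1])))
T=np.array(s["tool_pos"])+[0,0,.0366-.006]
a=bot.read_camera("side");b=bot.read_camera("top")
cv2.imwrite("pics/g.png",np.hstack([draw("side",a,[],(265,120,325,180),6),draw("top",b,[],(215,180,275,240),6)]))
for k in(-1,1):
  P=T+k*M[:,1]*.021; print(proj("side",P),proj("top",P))
a=a.mean(2).astype(int)
for r in range(140,164): print(r,*a[r,284:312])
```

```text
[0.49405788 0.31992932 0.02335442] [ 5.32441102e-01  2.64088978e-01  1.94481200e+00 -1.97554811e-04
  9.31458544e-01 -9.17498758e-01] [ 0.14893353 -0.04733951 -0.44007545]
[ 1.14291732e-03  4.89399717e-04 -9.99999227e-01] 83.08220179313575
[293.68234734 149.77432112] [243.63993398 210.89158123]
[294.9020499  142.56331748] [232.50019944 209.69438239]
140 166 167 168 166 154 107 51 28 28 30 25 28 34 53 92 137 164 171 170 171 168 170 172 172 172 175 169 168
141 166 170 169 167 159 119 58 33 29 30 31 28 41 79 123 156 169 172 170 168 171 171 170 174 171 169 169 170
142 169 172 170 170 163 127 69 37 34 29 32 30 58 114 155 166 172 173 173 172 171 174 170 170 171 172 172 170
143 167 169 170 168 164 136 94 59 38 33 27 31 65 124 165 172 172 173 172 172 172 171 173 176 176 169 173 171
144 167 169 170 169 162 149 124 93 48 33 28 38 69 127 163 170 171 169 173 170 172 171 172 173 173 174 174 171
145 170 171 169 160 152 149 144 105 58 32 31 35 72 127 162 169 170 171 171 172 170 173 173 171 172 173 172 173
146 170 170 161 139 119 129 131 102 59 32 31 38 74 125 162 170 171 171 173 172 171 170 172 171
[... 1086 characters left out ...]
 93 91 93 93 92 91 97 111 116 106 106 106 118 118 95 85 81 83 86 86 85 84 82
158 92 94 95 94 93 95 97 95 94 96 96 110 131 148 138 136 130 130 114 94 84 84 83 84 83 83 84 84
159 93 96 96 94 96 97 94 93 92 93 98 120 153 167 171 170 162 148 126 100 90 87 86 87 87 84 88 87
160 95 94 92 97 95 96 93 92 92 98 119 149 170 178 181 177 173 157 142 126 113 108 106 108 105 105 104 100
161 95 94 95 94 97 95 94 94 96 106 138 166 176 179 180 181 176 172 166 155 143 138 139 135 130 118 121 125
162 97 95 95 93 97 96 96 103 105 125 152 173 179 180 177 177 176 173 171 163 154 151 150 146 132 113 121 139
163 94 93 97 95 96 95 99 113 134 152 164 175 178 179 177 178 177 174 167 158 152 149 150 148 132 112 119 138
```

>>> {"op": "servo_tool", "data": {
  "series": [
    [0, 0, -0.15, 0, 0, 0, 0.5],
    [0, 0, -0.27, 0, 0, 0, 0.5],
    [0, 0, -0.33, 0, 0, 0, 0.5],
    [0, 0, -0.35, 0, 0, 0, 0.5],
    [0, 0, -0.35, 0, 0, 0, 0.5]
  ]
}}

```text
time: 14.45
tool_pos: [0.4934, 0.3207, -0.0295]
tcp_rot: [0.188, 3.135, 0.001]
wrist_force: [-1.1, 0.3, -0.2]
width: 0.499
grip_force: 0.0
```

>>> {"op": "servo_tool", "data": {
  "series": [
    [0, 0, 0, 0, 0, 0, 0.75],
    [0, 0, 0, 0, 0, 0, 1],
    [0, 0, 0, 0, 0, 0, 1],
    [0, 0, 0, 0, 0, 0, 1],
    [0, 0, 0, 0, 0, 0, 1],
    [0, 0, 0, 0, 0, 0, 1]
  ],
  "newtons": 40
}}

```text
time: 15.05
tool_pos: [0.4933, 0.3208, -0.0297]
tcp_rot: [0.188, 3.135, 0.001]
wrist_force: [0.2, -0.4, 3.3]
width: 0.069
grip_force: 39.2
```

>>> {"op": "servo_tool", "data": {
  "series": [
    [-0.07, 0.009, 0, 0, 0, 0, 1],
    [-0.16, 0.019, 0, 0, 0, 0, 1],
    [-0.26, 0.031, 0, 0, 0, 0, 1],
    [-0.36, 0.043, 0, 0, 0, 0, 1],
    [-0.46, 0.055, 0, 0, 0, 0, 1],
    [-0.54, 0.065, 0, 0, 0, 0, 1],
    [-0.6, 0.072, 0, 0, 0, 0, 1],
    [-0.6, 0.072, 0, 0, 0, 0, 1],
    [-0.6, 0.072, 0, 0, 0, 0, 1]
  ]
}}

```text
time: 15.95
tool_pos: [0.4003, 0.3314, -0.0303]
tcp_rot: [-0.188, -3.132, 0.001]
wrist_force: [-5.2, 1.8, 7.8]
width: 0.067
grip_force: 39.8
```

Run:
```python
from h import *
np.set_printoptions(precision=4,suppress=True)
s=bot.read_state();print(s["tool_pos"],s["width"])
a=bot.read_camera("side");b=bot.read_camera("top")
for k in("pin_handle","pin_shaft","pin_tip"):
  for n in("side","top"): print(k,n,[(q,np.round(x,1),onz(n,x,.011)) for q,x in mark(k,n)])
a=a.mean(2).astype(int)
for r in range(142,164): print(r,*a[r,270:302])
```

```text
[ 0.4003  0.3314 -0.0303] 0.06700786900933109
pin_handle side [(0.6, array([305.2, 202.2]), array([0.5261, 0.075 , 0.011 ])), (0.41, array([282.4, 159.3]), array([0.4473, 0.2971, 0.011 ]))]
pin_handle top [(0.51, array([239.6, 221.7]), array([0.4512, 0.3231, 0.011 ]))]
pin_shaft side [(0.46, array([273., 154.]), array([0.4116, 0.3293, 0.011 ]))]
pin_shaft top [(0.56, array([240.5, 235.5]), array([0.3985, 0.3197, 0.011 ]))]
pin_tip side []
pin_tip top []
142 20 24 29 60 118 160 171 171 173 174 173 168 167 166 168 170 167 172 170 170 165 169 168 170 170 168 169 170 171 172 172 170
143 26 26 25 63 119 160 170 170 169 171 173 171 170 168 169 168 169 170 169 168 168 167 167 169 171 168 169 170 173 170 171 172
144 32 28 29 56 121 163 170 168 167 168 172 169 172 168 167 168 170 171 171 170 170 168 167 170 173 171 169 172 171 171 170 169
145 32 32 34 70 126 158 165 166 167 168 171 172 172 170 169 171 173 172 170 172 171 171 168 169 173 173 172 174 170 171 170 169
146 29 28 43 90 134 162 166 166 169 168 170 175 171 170 170 172 175 174 174 173 176 173 172 172 172 174 173 172 170 170 169 172
14
[... 1418 characters left out ...]
75 177 178 175 172 175 178 180 176 174 167
159 95 102 119 145 165 173 177 175 171 160 148 140 129 121 120 123 123 119 124 147 168 175 176 177 176 178 175 178 178 178 174 161
160 97 118 145 165 172 173 173 176 178 173 172 171 166 167 163 164 166 166 165 169 176 174 178 176 177 176 180 181 182 179 173 160
161 105 137 162 173 173 173 178 179 175 176 177 176 176 176 173 175 174 177 178 179 176 178 176 175 176 179 178 181 181 178 172 171
162 119 151 166 175 177 176 177 177 178 178 179 176 177 179 177 175 179 178 181 177 179 180 178 177 177 177 176 177 178 177 176 174
163 136 163 173 173 178 177 176 176 178 177 180 179 179 176 176 176 178 178 182 179 179 179 179 179 178 176 175 178 178 177 175 176
```

>>> {"op": "servo_tool", "data": {
  "series": [
    [0, 0, 0, 0, 0, 0, 0.5],
    [0, 0, 0, 0, 0, 0, 0.5],
    [0, 0, 0, 0, 0, 0, 0.5],
    [0, 0, 0, 0, 0, 0, 0.5],
    [0, 0, 0.2, 0, 0, 0, 0.5],
    [0, 0, 0.6, 0, 0, 0, 0.5],
    [0, 0.5, 0.9, 0, 0, 0, 0.5],
    [0, 1, 0.9, 0, 0, 0, 0.5],
    [0, 1, 0.9, 0, 0, 0, 0.5],
    [0, 1, 0.9, 0, 0, 0, 0.5]
  ]
}}

```text
time: 17.35
tool_pos: [0.4035, 0.4866, 0.107]
tcp_rot: [0.184, 3.133, 0.008]
wrist_force: [0.3, -0.3, 0.2]
width: 0.498
grip_force: 0.0
```

Run:
```python
from h import *
np.set_printoptions(precision=4,suppress=True)
s=bot.read_state();print(s["tool_pos"],s["width"])
a=bot.read_camera("side");b=bot.read_camera("top");np.save("a.npy",a);np.save("b.npy",b)
for k in("pin_handle","pin_shaft","pin_tip"):
  for n in("side","top"): print(k,n,[(q,np.round(x,1),onz(n,x,.011)) for q,x in mark(k,n)])
a=a.mean(2).astype(int);b=b.mean(2).astype(int)
for r in range(148,162): print(r,*a[r,250:294])
for r in range(212,250): print(r,*b[r,228:250])
```

```text
[0.4035 0.4866 0.107 ] 0.49804172164410615
pin_handle side [(0.72, array([335.7, 201.3]), array([0.6292, 0.0742, 0.011 ])), (0.57, array([281.9, 121.2]), array([0.4435, 0.5378, 0.011 ])), (0.49, array([283.8, 156.3]), array([0.4525, 0.314 , 0.011 ]))]
pin_handle top [(0.65, array([238.6, 222.2]), array([0.4494, 0.3271, 0.011 ]))]
pin_shaft side [(0.54, array([273.8, 157.7]), array([0.415 , 0.3079, 0.011 ]))]
pin_shaft top [(0.47, array([238.2, 231.8]), array([0.4126, 0.3285, 0.011 ]))]
pin_tip side [(0.66, array([262.8, 155.2]), array([0.373 , 0.3241, 0.011 ]))]
pin_tip top [(0.64, array([239.1, 243. ]), array([0.3699, 0.325 , 0.011 ])), (0.4, array([319.7, 176.3]), array([0.6224, 0.0126, 0.011 ]))]
148 169 171 168 168 171 169 168 169 173 173 172 171 170 167 167 167 168 170 168 169 171 169 169 166 168 169 169 168 170 169 171 170 171 170 166 168 171 173 170 171 169 171 170 171
149 168 169 168 170 170 168 170 170 173 170 170 172 171 169 168 169 172 170 171 171 169 170 169 170 169 170 170 170 171 170 166 167 168 165 163 162 168 167 168 164 168 169 172 173
150 170 168 168 169 169 170 171
[... 4812 characters left out ...]
 148 147 149 150 149 149 147 148 148 151 151 150 148 145
243 146 147 150 151 151 149 148 147 148 146 147 149 149 149 146 146 147 149 150 149 148 147
244 149 150 149 147 148 151 149 148 147 146 147 148 148 148 148 148 147 149 150 149 149 149
245 148 149 148 145 146 150 148 147 148 148 148 148 149 149 148 148 148 150 148 147 147 150
246 148 147 146 147 149 150 148 148 149 148 147 147 148 147 144 148 149 147 149 149 147 148
247 148 145 145 145 148 149 148 149 148 148 147 147 149 148 146 147 147 146 147 148 149 149
248 147 145 146 146 146 146 148 148 147 148 148 148 149 148 147 149 149 149 147 150 149 148
249 146 146 147 147 146 147 148 148 146 147 149 148 148 148 149 148 147 147 148 148 148 148
```

Run:
```python
from h import *
np.set_printoptions(precision=4,suppress=True)
f=lambda c,r,z: onz("top",(c,r),z)
print("handle",f(238.75,221.2,.022),f(238.9,221.2,.022),onz("side",(284.6,154.4),.011))
A=f(236.6-.1,217,.022);B=f(235.6-.1,225,.022);print(np.degrees(np.arctan2(*(A-B)[1::-1])))
A=f(239.9,228.5,.013);B=f(239.1,238.5,.013);print("shaft",A,B,np.degrees(np.arctan2(*(A-B)[1::-1])))
print("tip",f(239,240.3,.011),onz("side",(265,155.3),.011), "front/back", f(239,226.8,.022),f(239,215.6,.022))
```

```text
handle [0.4532 0.3241 0.022 ] [0.4532 0.3236 0.022 ] [0.4556 0.325  0.011 ]
-7.074588109171062
shaft [0.4252 0.3216 0.013 ] [0.3871 0.3246 0.013 ] -4.55595515173417
tip [0.3802 0.3255 0.011 ] [0.3814 0.3232 0.011 ] front/back [0.4319 0.3232 0.022 ] [0.4746 0.3232 0.022 ]
```

>>> {"op": "servo_tool", "data": {
  "series": [
    [0.1, -0.33, 0, 0, 0, 0, 0.5],
    [0.2, -0.66, 0, 0, 0, 0, 0.5],
    [0.343, -1, 0, 0, 0, 0, 0.5],
    [0.343, -1, 0, 0, 0, 0, 0.5],
    [0.343, -1, 0, 0, 0, 0, 0.5]
  ]
}}

```text
time: 18.25
tool_pos: [0.4546, 0.3289, 0.1046]
tcp_rot: [-0.195, -3.135, 0.0]
wrist_force: [0.4, 0.1, 0.8]
width: 0.499
grip_force: 0.0
```

>>> {"op": "servo_tool", "data": {
  "series": [
    [0, -0.047, -0.3, 0, 0, 0, 0.5],
    [0, -0.047, -0.55, 0, 0, 0, 0.5],
    [0, -0.047, -0.75, 0, 0, 0, 0.5],
    [0, -0.047, -0.86, 0, 0, 0, 0.5],
    [0, -0.047, -0.9, 0, 0, 0, 0.5],
    [0, -0.047, -0.9, 0, 0, 0, 0.5],
    [0, -0.047, -0.9, 0, 0, 0, 0.5]
  ]
}}

```text
time: 18.95
tool_pos: [0.4549, 0.3253, -0.0293]
tcp_rot: [0.187, 3.135, 0.002]
wrist_force: [0.2, 0.1, 1.0]
width: 0.501
grip_force: 0.0
```

>>> {"op": "servo_tool", "data": {
  "series": [
    [0, 0, 0, 0, 0, 0, 0.7],
    [0, 0, 0, 0, 0, 0, 1],
    [0, 0, 0, 0, 0, 0, 1],
    [0, 0, 0, 0, 0, 0, 1],
    [0, 0, 0, 0, 0, 0, 1]
  ],
  "newtons": 60
}}

```text
time: 19.45
tool_pos: [0.4556, 0.3252, -0.0285]
tcp_rot: [0.188, 3.133, 0.003]
wrist_force: [-0.4, 1.4, 5.9]
width: 0.237
grip_force: 61.0
```

>>> {"op": "servo_tool", "data": {
  "series": [
    [0, 0, 0.2, 0, 0, 0, 1],
    [0, 0, 0.5, 0, 0, -0.04, 1],
    [0, 0, 0.8, 0, 0, -0.085, 1],
    [0.05, -0.15, 1, 0, 0, -0.13, 1],
    [0.12, -0.35, 1, 0, 0, -0.175, 1],
    [0.2, -0.55, 1, 0, 0, -0.22, 1],
    [0.28, -0.75, 1, 0, 0, -0.265, 1],
    [0.35, -0.95, 1, 0, 0, -0.31, 1],
    [0.35, -0.95, 1, 0, 0, -0.35, 1],
    [0.35, -0.95, 1, 0, 0, -0.389, 1],
    [0.35, -0.95, 1, 0, 0, -0.389, 1]
  ]
}}

```text
time: 20.55
tool_pos: [0.5064, 0.1809, 0.1195]
tcp_rot: [-1.955, -2.459, 0.001]
wrist_force: [0.1, 1.4, -1.0]
width: 0.242
grip_force: 60.1
```

>>> {"op": "servo_tool", "data": {
  "series": [
    [0.1, -0.25, 0, 0, 0, 0, 1],
    [0.2, -0.5, 0, 0, 0, 0, 1],
    [0.3, -0.75, 0, 0, 0, 0, 1],
    [0.35, -0.95, 0, 0, 0, 0, 1],
    [0.35, -0.95, 0, 0, 0, 0, 1]
  ]
}}

```text
time: 21.05
tool_pos: [0.56, 0.0359, 0.1197]
tcp_rot: [1.953, 2.46, -0.001]
wrist_force: [0.2, -0.2, -0.8]
width: 0.239
grip_force: 60.1
```

>>> {"op": "servo_tool", "data": {
  "series": [
    [0.1, -0.25, 0, 0, 0, 0, 1],
    [0.2, -0.5, 0, 0, 0, 0, 1],
    [0.3, -0.75, 0, 0, 0, 0, 1],
    [0.349, -0.96, 0, 0, 0, 0, 1],
    [0.349, -0.96, 0, 0, 0, 0, 1],
    [0.349, -0.96, 0, 0, 0, 0, 1],
    [0.349, -0.96, 0, 0, 0, 0, 1]
  ]
}}

```text
time: 21.75
tool_pos: [0.6109, -0.1035, 0.1194]
tcp_rot: [-1.95, -2.462, -0.0]
wrist_force: [0.0, -0.3, -0.9]
width: 0.236
grip_force: 60.1
```

```bash
cat > pin.py <<'E'
from h import *
from scipy.spatial.transform import Rotation as Ro
np.set_printoptions(precision=4,suppress=True,linewidth=200)
p=np.load("chest.npy");p[3]=0;p[4]=0;W,L,S=chest_pts(p)
s=bot.read_state();T=np.array(s["tool_pos"]);M=Ro.from_rotvec(s["tcp_rot"]).as_matrix()
print(s["time"],T,s["width"],s["wrist_force"],"down",M[:,2],"yaw",np.degrees(np.arctan2(M[1,1],M[0,1])),"chest",np.degrees(p[2]))
c,sn=np.cos(p[2]),np.sin(p[2]); ax=T+[0,0,.0395]; d=ax-L((-.12,0,.01325)); print("handle in staple frame",[d[0]*c+d[1]*sn,-d[0]*sn+d[1]*c,d[2]])
a=bot.read_camera("side");b=bot.read_camera("top")
Y=np.array([-sn,c,0]); tip=ax+Y*.075
print("pred tip",proj("side",tip),proj("top",tip),"handle",proj("side",ax),proj("top",ax))
for k in("pin_handle","pin_shaft","pin_tip","staple_eye"):
  for n in("side","top"): print(k,n,[(q,np.round(x,1)) for q,x in mark(k,n)])
np.save("a.npy",a);np.save("b.npy",b)
E
python3 pin.py
```

```text
21.75 [ 0.6109 -0.1035  0.1194] 0.23600762284279592 [ 0.0365 -0.2872 -0.9385] down [-0.0009  0.0008 -1.    ] yaw 13.228010484534874 chest 12.968128024633634
handle in staple frame [np.float64(-0.0005305558633302322), np.float64(-0.11339796615418041), np.float64(0.06560151611627218)]
pred tip [328.79   193.8509] [332.2326 179.425 ] handle [336.7335 212.6027] [353.1269 174.3238]
pin_handle side [(0.7, array([311.1, 157.6])), (0.5, array([333.8, 212.7]))]
pin_handle top [(0.3, array([241.7, 197.7]))]
pin_shaft side [(0.45, array([335., 200.]))]
pin_shaft top [(0.41, array([340.5, 176. ]))]
pin_tip side []
pin_tip top []
staple_eye side [(0.97, array([323.7, 200.7]))]
staple_eye top [(0.66, array([320.6, 183.8]))]
```

>>> {"op": "servo_tool", "data": {
  "series": [
    [0, 0, -0.15, 0, 0, 0, 1],
    [0, 0, -0.3, 0, 0, 0, 1],
    [0, 0, -0.4, 0, 0, 0, 1],
    [0, 0, -0.435, 0, 0, 0, 1],
    [0, 0, -0.435, 0, 0, 0, 1],
    [0, 0, -0.435, 0, 0, 0, 1]
  ]
}}

```text
time: 22.85
tool_pos: [0.6122, -0.1051, 0.0552]
tcp_rot: [1.953, 2.46, 0.001]
wrist_force: [0.6, -0.8, -1.7]
width: 0.234
grip_force: 60.1
```

```bash
cat >> pin.py <<'E'
ln=chest_lines(p)[1:3]+[[tip,ax+Y*.02]]
o=draw("side",a,ln[:0],(300,180,350,230),8);o2=draw("side",a,ln,(300,180,350,230),8)
cv2.imwrite("pics/h.png",np.hstack([o,o2]))
E
python3 pin.py
```

```text
22.85 [ 0.6122 -0.1051  0.0552] 0.2340796519615631 [ 0.6329 -0.7654 -1.69  ] down [ 0.0012 -0.0002 -1.    ] yaw 13.116778624605798 chest 12.968128024633634
handle in staple frame [np.float64(0.00036277997656932945), np.float64(-0.11526140826475763), np.float64(0.0014779645545794917)]
pred tip [328.6798 208.799 ] [332.0491 180.9119] handle [336.2906 227.4282] [351.9696 176.0473]
pin_handle side [(0.58, array([335.5, 228.3])), (0.42, array([281. , 120.2]))]
pin_handle top []
pin_shaft side [(0.66, array([335.3, 218.3])), (0.34, array([308. , 205.2]))]
pin_shaft top []
pin_tip side [(0.54, array([322.3, 201.5])), (0.23, array([305.7, 205.6]))]
pin_tip top [(0.17, array([244. , 200.4]))]
staple_eye side [(0.69, array([282.2, 121.2])), (0.56, array([323.5, 201.5])), (0.46, array([308.1, 207.5])), (0.28, array([306.9, 205.3]))]
staple_eye top [(0.97, array([320.8, 182.9])), (0.15, array([328.4, 200.2]))]
```

View pics/h.png

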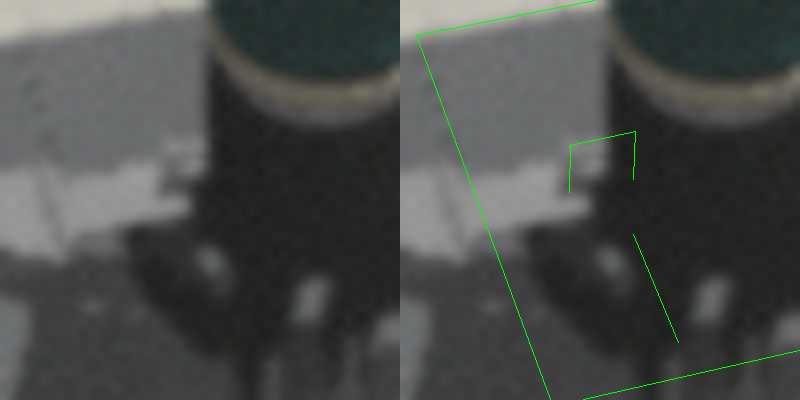

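The left leg of the staple appears at about (322,203), within a pixel of the model. The gripper hides the pin itself. I'll insert slowly and watch the force.

>>> {"op": "servo_tool", "data": {
  "series": [
    [0, 0, -0.008, 0, 0, 0, 1],
    [-0.015, 0.065, -0.008, 0, 0, 0, 1],
    [-0.03, 0.13, -0.008, 0, 0, 0, 1],
    [-0.045, 0.195, -0.008, 0, 0, 0, 1],
    [-0.056, 0.24, -0.008, 0, 0, 0, 1],
    [-0.062, 0.27, -0.008, 0, 0, 0, 1],
    [-0.07, 0.305, -0.008, 0, 0, 0, 1],
    [-0.07, 0.305, -0.008, 0, 0, 0, 1]
  ]
}}

```text
time: 24.15
tool_pos: [0.6009, -0.0584, 0.0533]
tcp_rot: [-1.952, -2.461, -0.0]
wrist_force: [-0.5, -0.1, -0.5]
width: 0.244
grip_force: 60.1
```

>>> {"op": "servo_tool", "data": {
  "series": [
    [-0.011, 0.05, 0, 0, 0, 0, 1],
    [-0.022, 0.1, 0, 0, 0, 0, 1],
    [-0.034, 0.15, 0, 0, 0, 0, 1],
    [-0.042, 0.182, 0, 0, 0, 0, 1],
    [-0.042, 0.182, 0, 0, 0, 0, 1]
  ]
}}

```text
time: 24.65
tool_pos: [0.5944, -0.031, 0.0532]
tcp_rot: [-1.952, -2.461, 0.0]
wrist_force: [-0.3, 1.0, -0.4]
width: 0.24
grip_force: 60.1
```

>>> {"op": "servo_tool", "data": {
  "series": [
    [-0.003, 0.013, 0, 0, 0, 0, 1],
    [-0.006, 0.026, 0, 0, 0, 0, 1],
    [-0.006, 0.026, 0, 0, 0, 0, 1],
    [-0.006, 0.026, 0, 0, 0, 0, 1]
  ]
}}

```text
time: 25.05
tool_pos: [0.5941, -0.0289, 0.0534]
tcp_rot: [1.952, 2.46, -0.001]
wrist_force: [0.4, -5.1, -0.7]
width: 0.241
grip_force: 60.1
```

>>> {"op": "servo_tool", "data": {
  "series": [
    [-0.003, 0.013, 0, 0, 0, 0, 1],
    [-0.003, 0.013, 0, 0, 0, 0, 1],
    [-0.003, 0.013, 0, 0, 0, 0, 1]
  ]
}}

```text
time: 25.35
tool_pos: [0.5942, -0.0287, 0.0536]
tcp_rot: [1.95, 2.458, -0.003]
wrist_force: [1.2, -10.3, -1.2]
width: 0.242
grip_force: 60.0
```

Run:
```python
exec(open("pin.py").read().split("ln=")[0])
```

```text
25.35 [ 0.5942 -0.0287  0.0536] 0.24249424497245994 [  1.2212 -10.3269  -1.1824] down [ 0.0016 -0.0038 -1.    ] yaw 13.14005897998446 chest 12.968128024633634
handle in staple frame [np.float64(-0.00010217516244419994), np.float64(-0.03675784252793602), np.float64(-0.00018278131911633744)]
pred tip [321.2182 191.2891] [311.2026 186.1753] handle [328.1794 208.3595] [331.1336 181.308 ]
pin_handle side [(0.43, array([325.3, 210.9]))]
pin_handle top [(0.25, array([456.8, 241.8]))]
pin_shaft side [(0.39, array([325.6, 195.9])), (0.24, array([283.1, 121.5]))]
pin_shaft top []
pin_tip side []
pin_tip top [(0.69, array([455.6, 241.2])), (0.59, array([324.7, 195.2]))]
staple_eye side [(0.65, array([324.3, 200. ]))]
staple_eye top [(0.76, array([320.1, 182.3]))]
```

>>> {"op": "servo_tool", "data": {
  "series": [
    [0, 0, -0.01, 0, 0, 0, 1],
    [0, 0, -0.01, 0, 0, 0, 0.8],
    [0, 0, -0.01, 0, 0, 0, 0.6],
    [0, 0, -0.01, 0, 0, 0, 0.5],
    [0, 0, -0.01, 0, 0, 0, 0.5],
    [0, 0, -0.01, 0, 0, 0, 0.5]
  ]
}}

```text
time: 26.45
tool_pos: [0.5932, -0.0255, 0.0516]
tcp_rot: [-1.953, -2.46, -0.0]
wrist_force: [1.0, -0.4, 0.7]
width: 0.5
grip_force: 0.0
```

>>> {"op": "servo_tool", "data": {
  "series": [
    [0, 0, 0.15, 0, 0, 0, 0.5],
    [0, 0, 0.4, 0, 0, 0, 0.5],
    [0, 0, 0.7, 0, 0, 0, 0.5],
    [0, 0, 1, 0, 0, 0, 0.5],
    [-0.5, 0.7, 1, 0, 0, 0, 0.5],
    [-0.6, 1, 1, 0, 0, 0, 0.5],
    [-0.6, 1, 1, 0, 0, 0, 0.5],
    [-0.6, 1, 1, 0, 0, 0, 0.5]
  ]
}}

```text
time: 27.25
tool_pos: [0.5011, 0.1269, 0.2019]
tcp_rot: [-1.95, -2.461, -0.001]
wrist_force: [0.5, -0.4, -0.2]
width: 0.499
grip_force: 0.0
```

Run:
```python
exec(open("pin.py").read().split("Y=np")[0])
Y=np.array([-sn,c,0]);E0=L((-.12,0,.01325))
h=E0-Y*.034;t=h+Y*.075
for n in("side","top"):
  print(n,"exp handle",proj(n,h),"tip",proj(n,t),"eye",proj(n,E0),"hend",proj(n,S((.086,0,0))))
  for k in("pin_handle","pin_tip","hasp_end","staple_eye","lid_edge"): print(k,[(q,np.round(x,1)) for q,x in mark(k,n)][:2])
A=a.mean(2).astype(int)
for r in range(184,218): print(r,*A[r,308:342])
```

```text
27.25 [0.5011 0.1269 0.2019] 0.4990688023219745 [ 0.47   -0.3551 -0.1821] down [-0.0007  0.0016 -1.    ] yaw 13.229687094222324 chest 12.968128024633634
handle in staple frame [np.float64(-0.055885342276978084), np.float64(0.13577078015993346), np.float64(0.14810262087474377)]
side exp handle [327.9468 207.6601] tip [321.0044 190.641 ] eye [324.7294 199.7727] hend [334.1111 200.128 ]
pin_handle [(0.46, array([325.7, 211.8]))]
pin_tip [(0.65, array([314.5, 317. ])), (0.56, array([321.9, 195.1]))]
hasp_end [(0.63, array([334.6, 201.7]))]
staple_eye [(0.95, array([325.7, 200. ]))]
lid_edge [(0.87, array([308.5, 209.8]))]
top exp handle [330.3961 181.4548] tip [310.4614 186.323 ] eye [321.3631 183.6607] hend [319.3391 175.8045]
pin_handle [(0.68, array([387.3, 150.9])), (0.57, array([328.9, 180.3]))]
pin_tip [(0.42, array([309.8, 186.2]))]
hasp_end [(0.44, array([320.6, 177.3]))]
staple_eye [(0.75, array([318.8, 182.9]))]
lid_edge [(0.56, array([327.2, 199.6])), (0.49, array([386.3, 150. ]))]
184 117 113 111 108 104 100 102 100 101 100 99 102 100 101 100 99 100 102 101 97 98 99 101 99 97
[... 3465 characters left out ...]
 102 98 86 60 50 63 70 70 68 63 68 71 85 101 101 102 99 102 100 98
213 97 97 98 98 101 100 104 103 102 101 99 100 100 106 101 98 89 68 55 53 61 59 56 57 59 67 86 96 103 106 100 102 104 101
214 102 100 105 102 98 98 102 103 104 101 102 99 101 101 100 100 96 82 59 52 54 57 57 57 63 71 86 99 102 104 101 103 102 104
215 100 101 100 98 94 100 104 103 100 103 103 102 103 100 102 99 98 84 65 56 61 57 65 70 75 83 93 96 103 103 105 101 102 102
216 102 99 100 100 99 105 104 104 103 102 103 102 102 102 102 103 101 90 79 82 73 77 78 86 95 96 100 101 101 101 100 100 102 102
217 100 103 101 106 106 101 102 103 103 101 102 101 101 102 101 102 102 100 98 98 98 97 98 99 99 101 101 100 102 102 101 103 100 102
```

The shaft tip shows past the staple at side (321,191) and top (310,186), as expected for a fully seated pin. The lid and hasp are flat and the arm is clear, so I'll hand it in.

```bash
python3 -c "
from workcell import bot; print(bot.finish_job())"
```

```text
the job is handed in; nothing more can be done
None
```

The chest is secured and handed in at about 27 s of the 72 s allowed: lid closed, hasp flat over the staple, and the pin through the staple with its handle stopped against the hasp. The final camera check matched that, though the judge returned no verdict.

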